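Log the brass ring at the inspection bench

TASK

Log the brass ring as inspected: with closed fingertips gently press the yellow key of the tray on which the brass ring lies fully down and let it come up again, then press the green enter key on the grey box in the same way and withdraw. Press neither of the other two yellow keys, and leave the rings, the bottle and the screwdriver where they are; nothing is to be picked up.

Things in the scene. Friction and masses are not known exactly. Their poses are not given: they have to be found in the camera images.
- tray0: Fixed blue inspection tray, 160 (its x) x 84 (its y) x 18 mm high; origin at the centre of its underside, on the bench; z up. On top, towards its +x end, lies an white pad 76 x 76 x 3 mm with one ring on it; towards its -x end (50 mm from the centre) stands its round yellow key. The three trays look alike.
- pad0 (a point): Centre of the top of the white pad of tray0, 36 mm along the tray's +x, 21 mm above the bench; the ring on this tray lies within 6 mm of it.
- key0_top (a point): Centre of the top face of the yellow key of tray0, 42 mm above the bench when up: a push button 30 mm across in a black round collar 46 mm across. The key top stands 12 mm above the collar and still 4 mm above it when fully down. Moves down with the key.
- key0 (a joint): Travel of the yellow key of tray0: 0 m up, 0.008 m fully down. Spring: starts to move at 1.5 N, fully down at 5 N, comes up by itself.
- tray1: Fixed blue inspection tray, 160 (its x) x 84 (its y) x 18 mm high; origin at the centre of its underside, on the bench; z up. On top, towards its +x end, lies an white pad 76 x 76 x 3 mm with one ring on it; towards its -x end (50 mm from the centre) stands its round yellow key. The three trays look alike.
- pad1 (a point): Centre of the top of the white pad of tray1, 36 mm along the tray's +x, 21 mm above the bench; the ring on this tray lies within 6 mm of it.
- key1_top (a point): Centre of the top face of the yellow key of tray1, 42 mm above the bench when up: a push button 30 mm across in a black round collar 46 mm across. The key top stands 12 mm above the collar and still 4 mm above it when fully down. Moves down with the key.
- key1 (a joint): Travel of the yellow key of tray1: 0 m up, 0.008 m fully down. Spring: starts to move at 1.5 N, fully down at 5 N, comes up by itself.
- tray2: Fixed blue inspection tray, 160 (its x) x 84 (its y) x 18 mm high; origin at the centre of its underside, on the bench; z up. On top, towards its +x end, lies an white pad 76 x 76 x 3 mm with one ring on it; towards its -x end (50 mm from the centre) stands its round yellow key. The three trays look alike.
- pad2 (a point): Centre of the top of the white pad of tray2, 36 mm along the tray's +x, 21 mm above the bench; the ring on this tray lies within 6 mm of it.
- key2_top (a point): Centre of the top face of the yellow key of tray2, 42 mm above the bench when up: a push button 30 mm across in a black round collar 46 mm across. The key top stands 12 mm above the collar and still 4 mm above it when fully down. Moves down with the key.
- key2 (a joint): Travel of the yellow key of tray2: 0 m up, 0.008 m fully down. Spring: starts to move at 1.5 N, fully down at 5 N, comes up by itself.
- enter_box: Fixed grey box 100 x 100 x 35 mm high with the green enter key in the middle of its top; origin at the centre of its underside, on the bench.
- enter_top (a point): Centre of the top face of the green enter key, 59 mm above the bench when up: a push button 36 mm across in a black collar 52 mm across; it stands 12 mm above the collar, 4 mm when fully down. Moves down with the key.
- enter (a joint): Travel of the green enter key: 0 m up, 0.008 m fully down. Spring: starts to move at 1.5 N, fully down at 5 N, comes up by itself.
- ring_brass: Brass (golden) ring, loose, lying flat on the pad of one of the trays: 60 mm outside, 42 mm inside diameter, 14 mm high, its top 35 mm above the bench; origin at the centre of its underside.
- ring_steel: Bright steel (silver) ring, loose, lying flat on the pad of one of the trays: 60 mm outside, 42 mm inside diameter, 14 mm high, its top 35 mm above the bench; origin at the centre of its underside.
- ring_black: Black plastic ring, loose, lying flat on the pad of one of the trays: 60 mm outside, 42 mm inside diameter, 14 mm high, its top 35 mm above the bench; origin at the centre of its underside.
- bottle: Loose green glass bottle, standing at the left of the work, 64 mm across, 210 mm high; origin at the centre of its underside.
- screwdriver: Loose screwdriver with a red handle lying beyond the trays, 200 mm long (along its own x, blade at +x), 26 mm thick; origin at its middle, on the bench.
Mind the look-alikes: they are no part of the job. Leave any red look-alike of the tray1 alone.

How it is judged:
By the outcome, as a careful person would: the job done as asked, in the order asked, and still so for the second after the job is handed in, with the robot touching nothing.
It also fails if it takes over 42 s, if anything falls off the work surface, if the arm or the gripper's body presses on something with over 40 N, if the wrist force passes 120 N, or if a joint passes its speed limit or range.

ROBOT

A 7-joint arm with a two-finger parallel gripper is mounted at the origin on the work surface. World frame = base frame: x ahead of the robot, y to its left, z up, the work surface at z = 0. Lengths are in m, angles in rad, forces in N, time in s.
With the tool pointing down it reaches from about 0.425 to 1.025 m from the base axis. Payload 9.4 kg.
Tool frame: the origin (TCP) lies at the very end of the fingers, on their centre line; the grasp point (between the pads) lies 19 mm behind it; z points along the fingers, y is the line along which they close (so a half turn about z gives the same grasp; the last joint's range is limited). The gripper opens to 85 mm and grips with 20 to 120 N. Pads are 22 mm wide; open, the fingers measure 114 mm over their backs; the gripper's body (76 mm by 85 mm) begins 54 mm behind the grasp point. The pads swing forward as they close: fully open they stand 13 mm farther back than shut.
Start: joints at [-1.196, 0.599, -0.003, 1.599, 0.002, 0.943, -0.08], TCP at [0.317, 0.652, 0.231] pointing down, gripper open.
Joint ranges: [-2.57, 2.57], [-0.35, 1.97], [-1.29, 1.29], [0.11, 2.56], [-1.05, 4.19], [0.11, 1.86], [-2.63, 2.63]. Speed limits (rad/s): [2.22, 2.22, 3.01, 3.01, 3.14, 3.14, 3.14].

INTERFACE

Orientations are given as a rotation vector (axis times angle).
In Python, from rig import manip, optics, ticket gives the robot as it stands.
- The arm moves only by the tool jog_arm, never from a script. Its argument "motion" is a list of rows, each a list of 4 numbers: the shift along the tool's x, y, z in m, then the turn about the tool's z in rad. In form: [[x, y, z, yaw], ...]. A call has 1 to 12 rows; each row shifts and turns the commanded pose from where the row before left it, along the tool's axes as they then stand; what a row does not reach is not made up. A row lasts 1/12 s, in which the tool goes at most 41.7 mm and 7.16 degrees, less where a joint would pass 70% of its speed; a pose out of reach is approached as far as the arm can. A call with a gripper value outside its range is refused whole. "hand" is the finger opening in m, from 0 to 0.0854, set as the call begins (left out, the last holds). The fingers move at their own pace and stop on an object; the grip force is fixed at half the most. Time passes only in rows, so rows that do not move let the fingers close. It gives the time, the measured TCP pose, the force, the opening and the grip force at its end, in the units of the state.
- manip.observe(): the state, without advancing time (a new reading comes with each control period).
- optics.read_camera(name): name is "side" or "top" or "wrist"; returns a dict with "frame" (400x640x3 uint8, red, green, blue), "fov_y" (degrees; the focal length in pixels is half the picture's height over the tangent of half this angle, whatever the lens; pixels are square), "cx", "cy" (the principal point, pixels), "extrinsics" (4x4, takes a point from world to camera coordinates). Camera axes: x right, y down, z forward; pixel columns grow to the right and rows downward; lengths in m; the calibration is good to about 2 mm. A picture is of the moment at which its call begins. There is no depth.
- ticket.job_done(): hands the job in; it is judged then, once.
The state is a dict: "time_s": time; "q": joint angles; "joint_vel": joint speeds; "effort": joint torques, N m; "position": TCP position; "ee_rot": TCP orientation; "wrist_force": force on the tool from outside, world axes, zero at the start; "wrist_torque": the same for the moment, N m; "gripper_width": opening from 0.0 (shut) to 1.0 (fully open); "gripper_force": force on a finger pad.
Only numpy, scipy, OpenCV 4.12 (cv2) and the standard library are available. Lean on these libraries where they do the work, as an engineer would, in place of code of your own. Each camera call takes 0.05 s, during which the arm holds its last target. There are 200 camera calls.

## Working session

There is one attempt and no reset: what is moved stays moved. The work goes in short steps, Python scripts to look and compute and a tool call to move; the robot and the scene stay as the last step left them, time stands still between calls to the robot, and variables do not carry over. Pictures are saved under pics/ and viewed, at most 10 in all, crops included, and the job is handed in when it is done.

Besides the shell and the picture viewer there is one more tool, called after "Call:" as name([rows], argument=value, ...), one row to a line, values as JSON. jog_arm: Moves the arm, as the interface text tells. Its arguments: {"type":"object","properties":{"motion":{"type":"array","items":{"type":"array","items":{"type":"number"}}},"hand":{"type":"number"}},"required":["motion"]}

```bash
mkdir -p pics; python3 - <<'E'
from rig import manip, optics
import cv2, pickle
D={}
for n in("top","side"):
    d=optics.read_camera(n);D[n]=d
    cv2.imwrite(f"pics/{n}0.png",d["frame"][:,:,::-1]);print(n,d["fov_y"],d["cx"],d["cy"],d["extrinsics"].round(3).tolist())
pickle.dump(D,open("d.pkl","wb"))
s=manip.observe();print(s["position"],s["ee_rot"],s["time_s"],s["wrist_force"])
E
```

```text
top 42.640111932232834 316.7369488835939 194.68287583472073 [[-0.024, -0.999, -0.026, 0.15], [-0.982, 0.029, -0.185, 0.595], [0.185, 0.021, -0.982, 1.286], [0.0, 0.0, 0.0, 1.0]]
side 43.33686699513245 323.15135320201534 206.32676752389486 [[0.985, -0.174, 0.003, -0.58], [-0.093, -0.539, -0.837, 0.158], [0.147, 0.824, -0.547, 1.152], [0.0, 0.0, 0.0, 1.0]]
[0.31632855 0.65188365 0.23050443] [-7.03477867e-01 -3.06159900e+00  2.15587153e-03] 0.1 [ 0.12574998 -0.31016933  0.38232453]
```

View pics/top0.png

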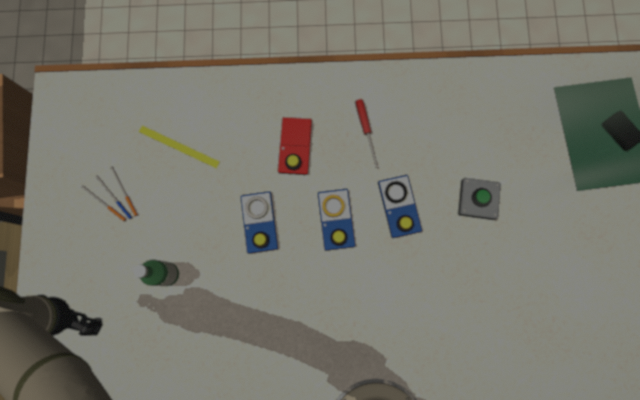

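View pics/side0.png

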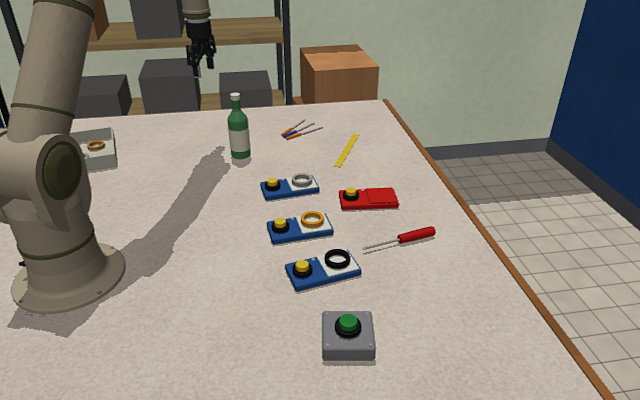

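The brass ring lies on the middle blue tray. In the top view the ring is at about (334,206), its key at (339,237) and the green key at (482,197). In the side view those keys are at (281,225) and (348,323).

```bash
cat > h.py <<'E'
import numpy as np, cv2
def blob(d,lo,hi,near,r=16):
    hsv=cv2.cvtColor(d["frame"],cv2.COLOR_RGB2HSV)
    m=cv2.inRange(hsv,np.array(lo),np.array(hi))
    n,_,st,c=cv2.connectedComponentsWithStats(m)
    k=[i for i in range(1,n) if np.hypot(*(c[i]-near))<r]
    i=max(k,key=lambda i:st[i,4]);return c[i],st[i]
def ray(d,p):
    f=d["frame"].shape[0]/2/np.tan(np.radians(d["fov_y"]/2));E=d["extrinsics"]
    v=E[:3,:3].T@np.array([(p[0]-d["cx"])/f,(p[1]-d["cy"])/f,1]);return -E[:3,:3].T@E[:3,3],v
def plane(d,p,z):
    o,v=ray(d,p);return o+v*(z-o[2])/v[2]
Y=((22,120,80),(35,255,255));G=((50,90,40),(85,255,255))
E
python3 - <<'E'
from h import *;import pickle
D=pickle.load(open("d.pkl","rb"))
for nm,c,z,pt,ps in(("key",Y,.04,(339,237),(281,225)),("enter",G,.057,(482,197),(348,323)),("kL",Y,.04,(260,240),(272,184)),("kR",Y,.04,(406,223),(302,266))):
    for n,p in(("top",pt),("side",ps)):
        b,s=blob(D[n],*c,p);print(nm,n,b.round(1),s,plane(D[n],b,z).round(4))
for n,p in(("top",(334,206)),("side",(312,219)),("top",(152,268))):print(n,plane(D[n],p,.03).round(4))
E
```

```text
key top [338.3 236.2] [333 231  12  12 111] [0.4903 0.0804 0.04  ]
key side [279.7 222.2] [274 218  12  10  92] [0.4907 0.0733 0.04  ]
enter top [482.5 195.8] [476 189  14  14 151] [ 0.5838 -0.2969  0.057 ]
enter side [347.8 322.1] [339 314  19  18 272] [ 0.5825 -0.3029  0.057 ]
kL top [259.4 239. ] [254 234  12  12 108] [0.4886 0.2872 0.04  ]
kL side [271.9 181.2] [267 178  10   8  60] [0.4896 0.2796 0.04  ]
kR top [405.5 222.4] [400 217  12  12 115] [ 0.5219 -0.0963  0.04  ]
kR side [301.7 265.3] [295 260  14  12 122] [ 0.5218 -0.1021  0.04  ]
top [0.5724 0.0891 0.03  ]
side [0.5748 0.0879 0.03  ]
top [0.421 0.572 0.03 ]
```

Call:
jog_arm([
  [0,0,-0.02,0],
  [0,0,-0.035,0],
  [0,0,-0.035,0],
  [-0.01,-0.01,-0.01,0],
  [-0.02,-0.022,0,0],
  [-0.02,-0.022,0,0],
  [-0.02,-0.022,0,0],
  [-0.02,-0.022,0,0],
  [-0.02,-0.022,0,0],
  [-0.02,-0.022,0,0],
  [-0.02,-0.022,0,0],
  [-0.02,-0.022,0,0],
], hand=0)

```text
time_s: 1.1
position: [0.3884, 0.409, 0.331]
ee_rot: [-0.704, -3.062, 0.0]
wrist_force: [0.0, -0.3, 0.4]
gripper_width: -0.0
gripper_force: 0.0
```

Call:
jog_arm([
  [-0.02,-0.022,0,0],
  [-0.02,-0.022,0,0],
  [-0.02,-0.022,0,0],
  [-0.02,-0.022,0,0],
  [-0.02,-0.022,0,0],
  [-0.02,-0.022,0,0],
  [-0.02,-0.022,0,0],
  [-0.02,-0.022,0,0],
  [-0.02,-0.022,0,0],
  [-0.01,-0.011,0,0],
  [0,0,0,0],
  [0,0,0,0],
])

```text
time_s: 2.1
position: [0.4679, 0.1392, 0.3312]
ee_rot: [-0.706, -3.061, -0.0]
wrist_force: [0.4, -0.1, 0.4]
gripper_width: -0.001
gripper_force: 0.0
```

```bash
cat > look.py <<'E'
import sys,cv2
from rig import manip, optics
from h import *
from scipy.spatial.transform import Rotation as R
def go(tgt,s):
    return R.from_rotvec(s["ee_rot"]).inv().apply(np.array(tgt)-s["position"])
d=optics.read_camera("wrist");s=manip.observe()
cv2.imwrite(sys.argv[1],d["frame"][:,:,::-1])
print(s["time_s"],s["position"].round(4),R.from_rotvec(s["ee_rot"]).as_matrix().round(3).tolist(),s["wrist_force"].round(2),s["gripper_width"])
for nm,c,z in(("Y",Y,.042),("G",G,.059)):
    m=cv2.inRange(cv2.cvtColor(d["frame"],cv2.COLOR_RGB2HSV),np.array(c[0]),np.array(c[1]))
    n,_,st,ce=cv2.connectedComponentsWithStats(m)
    for i in range(1,n):
        if st[i,4]>150: 
            w=plane(d,ce[i],z);print(nm,ce[i].round(1),st[i],w.round(4),"tool shift",go(w,s).round(4))
E
python3 look.py pics/w1.png
```

```text
2.15 [0.4677 0.1402 0.3312] [[-0.9, 0.437, -0.0], [0.437, 0.9, 0.0], [0.0, 0.0, -1.0]] [-0.99  1.5  -0.22] -0.0029768366168033806
Y [429.3 124.1] [418 113  24  23 443] [0.4881 0.288  0.042 ] tool shift [0.0461 0.1418 0.2892]
Y [286.7 193.5] [276 183  22  22 393] [0.4896 0.0826 0.042 ] tool shift [-0.045  -0.0424  0.2891]
Y [594.  218.8] [ 548  212   92   14 1115] [0.7064 0.4456 0.042 ] tool shift [-0.0815  0.3789  0.2892]
Y [189.3 267. ] [177 257  22  18 223] [ 0.5249 -0.0925  0.042 ] tool shift [-0.1532 -0.1844  0.2891]
Y [425.7 281. ] [415 274  20  16 190] [0.6937 0.2033 0.042 ] tool shift [-0.1759  0.1553  0.2891]
```

View pics/w1.png

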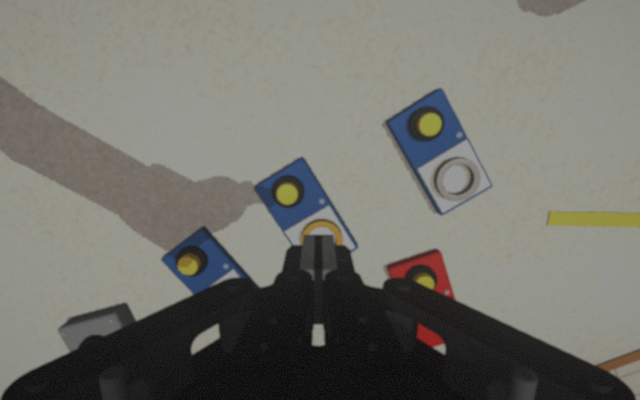

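The wrist view shows the brass ring at (322,235) behind the fingers and its tray's key at (287,193). This places the key at about (0.490, 0.081), which agrees with the top camera.

Call:
jog_arm([
  [-0.015,-0.014,0.01,0],
  [-0.015,-0.014,0.02,0],
  [-0.013,-0.014,0.03,0],
  [0,0,0.03,0],
  [0,0,0.03,0],
  [0,0,0.03,0],
  [0,0,0.03,0],
  [0,0,0.03,0],
  [0,0,0.02,0],
  [0,0,0,0],
  [0,0,0,0],
])

```text
time_s: 3.07
position: [0.4877, 0.0842, 0.1006]
ee_rot: [-0.701, -3.06, 0.001]
wrist_force: [0.9, -0.1, 0.1]
gripper_width: 0.0
gripper_force: 0.0
```

```bash
python3 look.py pics/w2.png; python3 - <<'E'
from rig import optics;import cv2
d=optics.read_camera("side");cv2.imwrite("pics/s2.png",cv2.resize(d["frame"][150:300,200:400,::-1],None,fx=4,fy=4))
E
```

```text
3.1167 [0.4884 0.0841 0.1016] [[-0.9, 0.435, -0.0], [0.435, 0.9, 0.0], [0.0, 0.0, -1.0]] [0.6  0.13 0.07] 0.002048415479842758
Y [628.   70.9] [ 613   43   27   53 1135] [0.4868 0.2821 0.042 ] tool shift [0.0876 0.1776 0.0597]
Y [318.3 211.7] [294 197  45  32 918] [0.4857 0.0859 0.042 ] tool shift [0.0031 0.0005 0.0596]
```

View pics/w2.png

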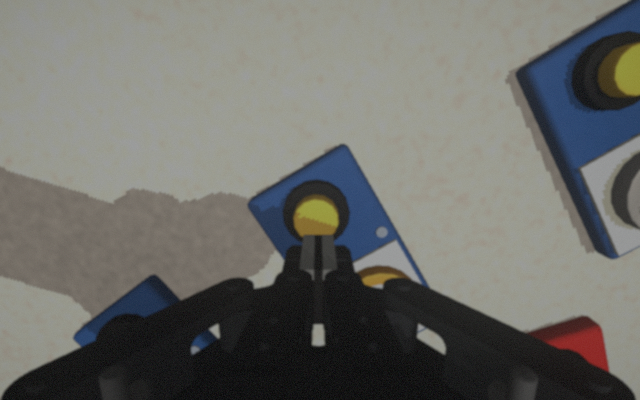

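View pics/s2.png

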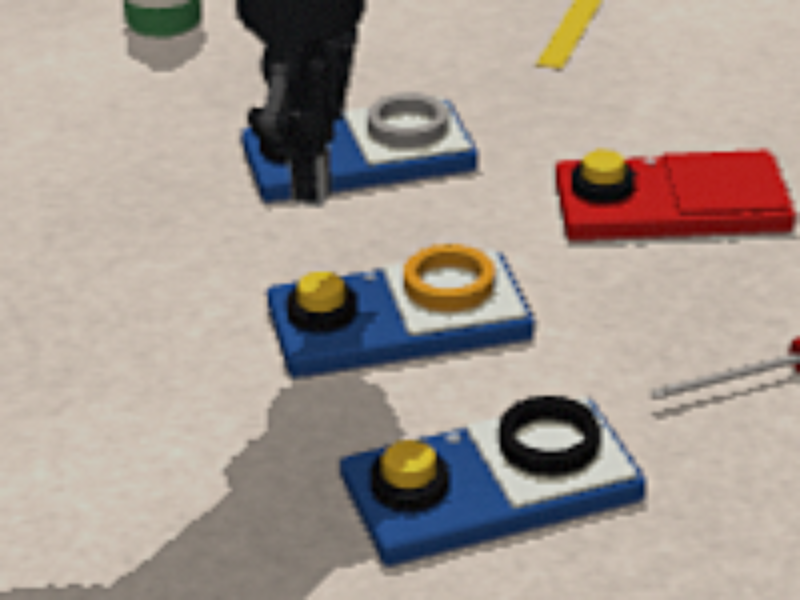

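The key sits right under the closed tips at (317,220), about 2 mm off. The side view confirms it is the tray with the golden ring.

Call:
jog_arm([
  [-0.002,-0.001,0.01,0],
  [0,0,0.02,0],
  [0,0,0.015,0],
  [0,0,0.007,0],
  [0,0,0.003,0],
  [0,0,0.002,0],
  [0,0,0.002,0],
  [0,0,0.002,0],
  [0,0,0.002,0],
  [0,0,0,0],
  [0,0,0,0],
])

```text
time_s: 4.08
position: [0.4901, 0.0814, 0.0386]
ee_rot: [0.704, 3.061, 0.001]
wrist_force: [0.1, 0.4, 3.2]
gripper_width: 0.002
gripper_force: 1.4
```

Call:
jog_arm([
  [0,0,0.001,0],
  [0,0,0.001,0],
  [0,0,0.001,0],
  [0,0,0.001,0],
  [0,0,0.0005,0],
  [0,0,0,0],
  [0,0,0,0],
  [0,0,0,0],
])

```text
time_s: 4.75
position: [0.4901, 0.0814, 0.034]
ee_rot: [0.704, 3.061, 0.001]
wrist_force: [0.6, -0.8, 8.3]
gripper_width: 0.009
gripper_force: 4.2
```

Call:
jog_arm([
  [0,0,0.0005,0],
  [0,0,0,0],
  [0,0,0,0],
])

```text
time_s: 5.0
position: [0.4901, 0.0814, 0.0339]
ee_rot: [0.704, 3.061, 0.001]
wrist_force: [0.8, -0.2, 15.0]
gripper_width: 0.001
gripper_force: 7.5
```

Hard stop reached (15 N, travel 8 mm). Release and go towards the enter box.

Call:
jog_arm([
  [0,0,-0.003,0],
  [0,0,-0.004,0],
  [0,0,-0.005,0],
  [0,0,-0.01,0],
  [0,0,-0.02,0],
  [0,0,-0.03,0],
  [0,0,-0.03,0],
  [0,0,-0.03,0],
  [-0.01,-0.012,-0.01,0],
  [-0.02,-0.024,0,0],
  [-0.02,-0.024,0,0],
  [-0.02,-0.024,0,0],
])

```text
time_s: 6.0
position: [0.5156, -0.0255, 0.1763]
ee_rot: [0.701, 3.062, 0.0]
wrist_force: [1.2, -0.1, -0.4]
gripper_width: -0.002
gripper_force: 0.0
```

Call:
jog_arm([
  [-0.02,-0.024,0,0],
  [-0.02,-0.024,0,0],
  [-0.02,-0.024,0,0],
  [-0.02,-0.024,0,0],
  [-0.02,-0.024,0,0],
  [-0.02,-0.024,0,0],
  [-0.02,-0.024,0,0],
  [-0.01,-0.012,0,0],
  [0,0,0,0],
  [0,0,0,0],
])

```text
time_s: 6.83
position: [0.5716, -0.2522, 0.1752]
ee_rot: [-0.706, -3.06, -0.001]
wrist_force: [-0.0, -0.3, -0.0]
gripper_width: 0.0
gripper_force: 0.0
```

```bash
python3 look.py pics/w3.png
```

```text
6.8833 [ 0.5717 -0.2509  0.1752] [[-0.9, 0.436, -0.001], [0.436, 0.9, 0.001], [0.001, 0.001, -1.0]] [-0.27  1.48 -0.2 ] 3.374397305626472e-05
Y [471.9  44.8] [ 453   25   39   41 1260] [ 0.5216 -0.0955  0.042 ] tool shift [0.1127 0.1179 0.1334]
G [275.6 226.8] [ 255  205   43   43 1359] [ 0.5823 -0.2958  0.059 ] tool shift [-0.0292 -0.0359  0.1161]
G [ 24.2 365.4] [  0 343  61  51 541] [ 0.6009 -0.5713  0.059 ] tool shift [-0.1661 -0.2756  0.1158]
```

View pics/w3.png

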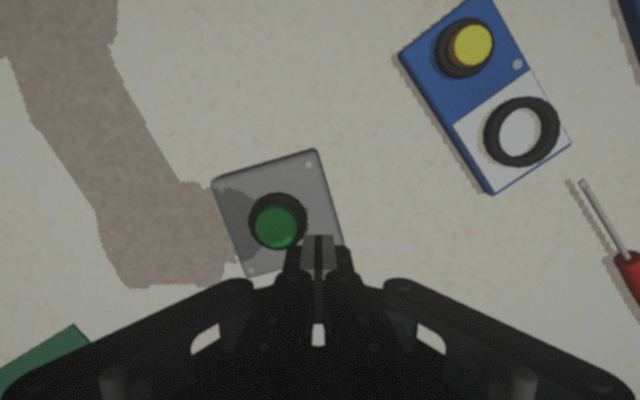

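The green key is at (276,227), unobstructed, so the needed shift is about (-0.030, -0.036).

Call:
jog_arm([
  [-0.01,-0.012,0,0],
  [-0.01,-0.012,0.01,0],
  [-0.01,-0.012,0.02,0],
  [0,0,0.025,0],
  [0,0,0.025,0],
  [0,0,0.02,0],
  [0,0,0.008,0],
  [0,0,0.004,0],
  [0,0,0.002,0],
  [0,0,0.002,0],
  [0,0,0,0],
  [0,0,0,0],
])

```text
time_s: 7.88
position: [0.5842, -0.2978, 0.0603]
ee_rot: [0.703, 3.06, -0.0]
wrist_force: [-0.9, -0.2, 0.9]
gripper_width: -0.001
gripper_force: 0.0
```

Call:
jog_arm([
  [0,0,0.001,0],
  [0,0,0.001,0],
  [0,0,0.001,0],
  [0,0,0.001,0],
  [0,0,0.001,0],
  [0,0,0,0],
  [0,0,0,0],
])

```text
time_s: 8.47
position: [0.5841, -0.2979, 0.0545]
ee_rot: [0.703, 3.061, -0.0]
wrist_force: [1.6, -1.0, 4.2]
gripper_width: -0.004
gripper_force: 1.7
```

Call:
jog_arm([
  [0,0,0.001,0],
  [0,0,0.001,0],
  [0,0,0.001,0],
  [0,0,0.0005,0],
  [0,0,0,0],
  [0,0,0,0],
])

```text
time_s: 8.97
position: [0.5841, -0.2979, 0.0512]
ee_rot: [0.703, 3.061, -0.0]
wrist_force: [1.3, -0.8, 5.8]
gripper_width: -0.004
gripper_force: 3.3
```

Call:
jog_arm([
  [0,0,0.0005,0],
  [0,0,0.0005,0],
  [0,0,0,0],
  [0,0,0,0],
])

```text
time_s: 9.3
position: [0.5841, -0.2979, 0.051]
ee_rot: [0.703, 3.06, -0.0]
wrist_force: [0.0, 0.5, 14.1]
gripper_width: 0.006
gripper_force: 7.5
```

Hard stop again (14 N). Release and withdraw.

Call:
jog_arm([
  [0,0,-0.003,0],
  [0,0,-0.004,0],
  [0,0,-0.005,0],
  [0,0,-0.01,0],
  [0,0,-0.02,0],
  [0,0,-0.03,0],
  [0,0,-0.03,0],
  [0,0,-0.03,0],
  [0,0,-0.02,0],
  [0,0,-0.01,0],
  [0,0,0,0],
  [0,0,0,0],
])

```text
time_s: 10.3
position: [0.5831, -0.2973, 0.2113]
ee_rot: [-0.703, -3.061, -0.0]
wrist_force: [-0.2, 0.8, -1.0]
gripper_width: 0.003
gripper_force: 0.0
```

```bash
python3 - <<'E'
from rig import optics;import cv2
d=optics.read_camera("side");cv2.imwrite("pics/s3.png",cv2.resize(d["frame"][100:380,200:460,::-1],None,fx=2,fy=2))
E
```

```text
(no output)
```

View pics/s3.png

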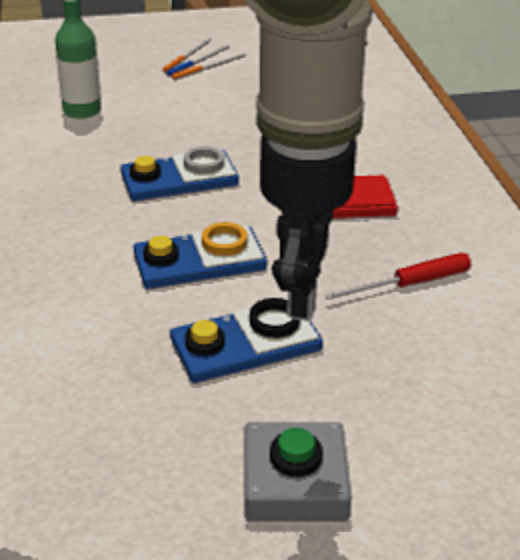

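All keys are up again (yellow at (160,244), green at (297,445)). The rings, bottle and screwdriver are undisturbed, and the gripper hangs free.

```bash
python3 -c "
from rig import ticket;print(ticket.job_done())"
```

```text
the job is handed in; nothing more can be done
None
```

The brass ring's yellow key (middle blue tray) and then the green enter key were each pressed down to the stop and released; nothing else was touched, the arm is clear, and the job was handed in at about 10 s (no verdict was returned).

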